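# Unbolt and open the long finds case

### The arm

A 6-joint arm with a two-finger parallel gripper is mounted at the origin on a cart in front of the work surface, level with it; the furniture and walls round the work are solid. World frame = base frame: x ahead of the robot, y to its left, z up, the work surface at z = 0. Lengths are in m, angles in rad, forces in N, time in s.
With the tool pointing down it reaches from about 0.2 to 0.875 m from the base axis. Payload 3.4 kg.
Tool frame: the origin (TCP) lies midway between the tips of the shut fingers; the grasp point (between the pads) lies 19 mm behind it; z points along the fingers, y is the line along which they close (so a half turn about z gives the same grasp; the last joint's range is limited). The gripper opens to 94 mm and grips with 3 to 60 N. Pads are 16 mm wide; open, the fingers measure 119 mm over their backs; the gripper's body (75 mm by 177 mm) begins 78 mm behind the grasp point.
Start: joints at [0.996, 0.276, 1.505, -0, 1.361, -0.121], TCP at [0.252, 0.517, 0.205] pointing down, gripper open.
Joint ranges: [-2.89, 2.89], [-0.75, 2.08], [0.22, 2.7], [-1.18, 4.32], [0.11, 2.71], [-2.7, 2.7]. Speed limits (rad/s): [2.57, 2.57, 3.14, 3.14, 3.14, 3.14].

### API

Orientations are given as a 3x3 rotation matrix whose columns are the frame's x, y, z axes.
In Python, from cell import env gives the robot as it stands.
- The arm moves only by the shell command python3 -m jog 'ROWS' [FORCE]. ROWS is JSON, a list that holds one entry, the list of rows, each a list of 5 numbers: the finger opening in mm, from 0 to 94, then the shift along the tool's x, y, z in mm, then the turn about the tool's z in degrees. In form: [[[grip, x, y, z, turn], ...]]. A call has 1 to 5 rows; each row shifts and turns the commanded pose from where the row before left it, along the tool's axes as they then stand; what a row does not reach is not made up. A row lasts 1/8 s, in which the tool goes at most 62.5 mm and 10.7 degrees, less where a joint would pass 70% of its speed; a pose out of reach is approached as far as the arm can. A call is refused whole if a number of a shift passes 62.5 or a number of a turn 10.7, either way. A call with a gripper value outside its range is refused whole. The fingers move at their own pace and stop on an object; FORCE is the grip in N (left out, the last holds). Time passes only in rows, so rows that do not move let the fingers close. It gives the time, the measured TCP pose, the force and the opening at its end, in the units of the state.
- env.read_state(): the state, without advancing time (a new reading comes with each control period).
- env.get_image(name): name is "scene" or "top" or "wrist"; returns a dict with "pixels" (480x640x3 uint8, blue, green, red), "mtx" (3x3 intrinsics, pixels), "R" (3x3) and "t" (3): a world point X has camera coordinates R X + t; the wrist camera has in their place "tool_from_camera" (4x4, takes a point from camera to tool coordinates, whose origin is the TCP and whose axes are the flange's). Camera axes: x right, y down, z forward; pixel columns grow to the right and rows downward; lengths in m; the calibration is good to about 2 mm. A picture is of the moment at which its call begins: read the wrist's pose just before it. There is no depth.
- env.hand_in(): hands the job in, once; it reports no verdict.
The state is a dict: "t": time; "qpos": joint angles; "joint_velocities": joint speeds; "joint_efforts": joint torques, N m; "tcp_pos": TCP position; "ee_rot": TCP orientation; "wrist_force": force on the tool from outside, world axes, zero at the start; "moment": the same for the moment, N m; "finger_gap": finger opening in m.
Only numpy, scipy, OpenCV 4.12 (cv2) and the standard library are available. Lean on these libraries where they do the work, as an engineer would, in place of code of your own. Each camera call takes 0.05 s, during which the arm holds its last target. There are 200 camera calls.

### The job

Open the longer of the two plywood-covered finds cases with brass bolts so that its sherds can be taken out: draw its brass bolt fully back out of the keeper while the cover is still shut, then slide the cover fully open by its pull. Leave the bolt drawn and the cover open, and leave the shorter case bolted as it is.

Things in the scene. Friction and masses are not known exactly. Their poses are not given: they have to be found in the camera images.
- long_case: The longer wooden finds case, fixed to the table: 200 mm long, 110 deep, 50 high; left of the middle of its front a block (62 x 54 mm, plate at height 52 mm) carries the bolt. Origin: centre of the underside. x is its depth (away from the robot at yaw 0), y its length (to the left), z up. The bolt draws along -x, the cover opens along -y.
- long_knob (a point): Upright round brass knob of its bolt, 16 mm across, height 64 to 92 mm over the table; the point is on its axis at 80 mm. Axes as the case's. Its rod (8 mm thick, at 58 mm) runs along x through guides that reach 65 mm, close before and behind the knob: grip it with the fingers on its two y sides, or push it with shut fingers. It stays where it is left.
- long_bolt (a joint): How far that bolt is drawn (m): 0 shot, 0.030 fully drawn, against a stop; starts at 0 to 0.004. Beyond 0.014 it is out of the brass keeper on the cover; before that the cover is locked. Takes about 1.5 N.
- long_pull (a point): Pull on the long case's cover: upright dark wooden bar, 56 mm long (x), 14 mm thick (y), from the cover (top at 46 mm, foot plate 48 mm) to height 86 mm. The point is in its middle at height 72 mm; axes as the case's. Shut, it is over the case's centre; it slides with the cover along -y and stays where it is left.
- long_cover (a joint): How far the long case's cover is slid open (m): 0 shut, 0.100 fully open, against a stop. Takes about 2 N. While the bolt is shot it gives only about 2 mm.
- short_bolt (a joint): The same bolt on the shorter case (140 mm long, otherwise of the same build): 0 shot, 0.030 fully drawn; starts at 0 to 0.004. To be left alone.

How it is judged:
By the outcome, as a careful person would: the job done as asked, in the order asked, and still so for the second after the job is handed in, with the robot touching nothing.
It also fails if it takes over 42 s, if anything falls off the work surface, if the arm or the gripper's body presses on something with over 40 N, if the wrist force passes 120 N, or if a joint passes its speed limit or range.

## Working session

There is one attempt and no reset: what is moved stays moved. The work goes in short steps, Python scripts to look and compute and a shell command to move; the robot and the scene stay as the last step left them, time stands still between calls to the robot, and variables do not carry over. Pictures are saved under pics/ and viewed, on a budget of 10 in all, crops included, one or two more only if the job needs it, and the job is handed in when it is done.

```bash
mkdir -p pics; ls; python3 - <<'E'
from cell import env
import cv2,numpy as np
s=env.read_state();print(s['t'],s['tcp_pos'],np.round(s['ee_rot'],3).tolist())
for n in['top','scene']:
    d=env.get_image(n);cv2.imwrite(f'pics/{n}1.png',d['pixels']);np.savez(f'pics/{n}1.npz',**{k:d[k] for k in('mtx','R','t')})
    print(n,np.round(d['mtx'],1).tolist(),np.round(d['R'],3).tolist(),np.round(d['t'],3))
E
```

```text
pics
0.0 [0.25177882 0.51635137 0.20463797] [[-0.899, 0.438, -0.001], [0.438, 0.899, -0.001], [0.0, -0.002, -1.0]]
top [[482.4, 0.0, 326.8], [0.0, 482.4, 243.1], [0.0, 0.0, 1.0]] [[-0.029, -0.999, -0.025], [-0.985, 0.033, -0.171], [0.171, 0.02, -0.985]] [0.011 0.532 0.839]
scene [[513.0, 0.0, 316.4], [0.0, 513.0, 241.8], [0.0, 0.0, 1.0]] [[0.879, -0.477, -0.016], [-0.31, -0.545, -0.779], [0.363, 0.69, -0.626]] [-0.449  0.211  0.792]
```

View pics/top1.png

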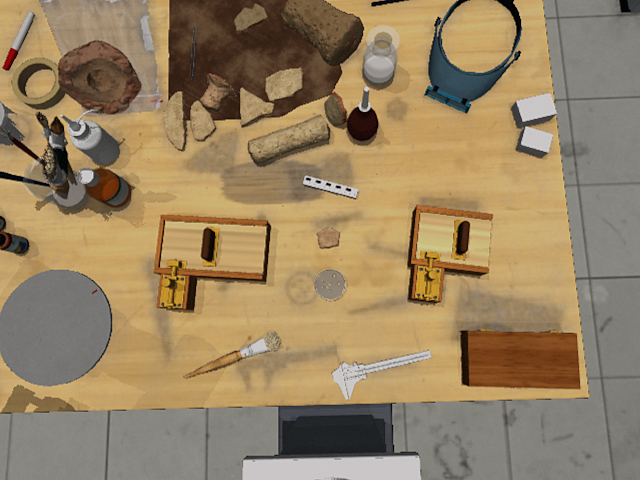

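View pics/scene1.png

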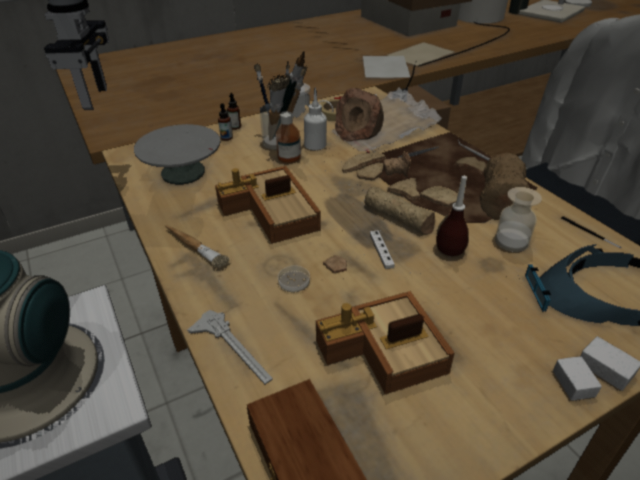

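The top view shows the long case at left: rim corners about (160,215), (270,219), (267,279) and (155,271), pull top at (209,243), knob near (173,267). The short case is at right, and the scene view agrees.

```bash
cat > h.py <<'E'
import numpy as np
def ray(px,M,R,t,z):
    d=R.T@np.linalg.inv(M)@np.array([*px,1.]);c=-R.T@t
    return c+d*(z-c[2])/d[2]
def wrist(env):
    s=env.read_state();d=env.get_image('wrist')
    T=np.eye(4);T[:3,:3]=s['ee_rot'];T[:3,3]=s['tcp_pos']
    W=np.linalg.inv(T@d['tool_from_camera'])
    return d['pixels'],d['mtx'],W[:3,:3],W[:3,3]
E
python3 - <<'E'
from h import *
from cell import env
d=np.load('pics/top1.npz');a=(d['mtx'],d['R'],d['t'])
for p,z in[((160,215),.05),((270,219),.05),((267,279),.05),((155,271),.05),((209,243),.08),((173,267),.09)]:print(p,ray(p,*a,z).round(3))
s=env.read_state();R=np.array(s['ee_rot'])
print(1e3*R.T@(np.array([.4,.29,.24])-s['tcp_pos']))
E
```

```text
(160, 215) [0.595 0.304 0.05 ]
(270, 219) [0.58  0.098 0.05 ]
(267, 279) [0.469 0.105 0.05 ]
(155, 271) [0.49 0.31 0.05]
(209, 243) [0.533 0.203 0.08 ]
(173, 267) [0.491 0.263 0.09 ]
[-232.45003317 -138.58182811  -35.10559503]
```

```bash
python3 -m jog '[[[94,-48,-26,-6,0],[94,-48,-26,-6,0],[94,-48,-26,-6,0],[94,-48,-26,-6,0],[94,-48,-26,-6,0]]]'; python3 -m jog '[[[40,-40,-25,0,-7],[40,0,0,0,-7],[40,0,0,0,-7.4],[40,0,0,0,0]]]'
python3 - <<'E'
from h import *
from cell import env
import cv2
im,M,R,t=wrist(env);np.savez('pics/w1.npz',mtx=M,R=R,t=t);cv2.imwrite('pics/w1.png',im)
E
```

```text
t: 0.72
tcp_pos: [0.4114, 0.2932, 0.2354]
ee_rot: [[-0.899, 0.438, -0.0], [0.438, 0.899, -0.0], [0.0, -0.0, -1.0]]
wrist_force: [-0.0, 0.1, 0.0]
finger_gap: 0.0937
t: 1.23
tcp_pos: [0.4356, 0.2545, 0.2351]
ee_rot: [[-0.997, 0.082, -0.001], [0.082, 0.997, -0.0], [0.001, -0.0, -1.0]]
wrist_force: [0.0, -0.3, 0.0]
finger_gap: 0.0576
```

View pics/w1.png

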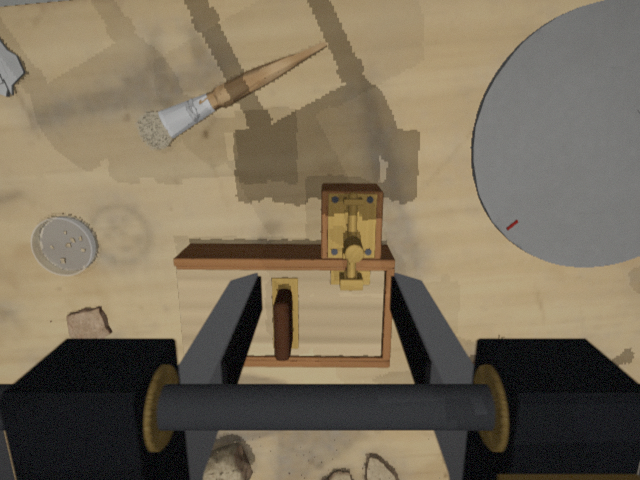

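The wrist view shows the knob top at about (353,253), the pull top at about (284,322), and the case corners at about (176,265), (394,268) and (389,366).

```bash
python3 - <<'E'
from h import *
from cell import env
d=np.load('pics/w1.npz');a=(d['mtx'],d['R'],d['t'])
s=env.read_state();R=s['ee_rot']
print('cam',-a[1].T@a[2])
for n,p,z in[('c',(176,265),.05),('c',(394,268),.05),('c',(389,366),.05),('blkL',(322,186),.052),('blkR',(381,186),.052),('pull far top',(283,358),.086),('pull near top',(284,292),.086),('knob',(353,253),.092),('knobbase',(352,240),.064)]:
    w=ray(p,*a,z);print(n,p,w.round(4),(1e3*np.array(R).T@(w-s['tcp_pos'])).round(1))
E
```

```text
cam [0.36115323 0.26072465 0.4148571 ]
c (176, 265) [0.4765 0.115  0.05  ] [ -52.4 -135.7  185.2]
c (394, 268) [0.4955 0.311  0.05  ] [-55.2  61.1 185.1]
c (389, 366) [0.5951 0.302  0.05  ] [-155.2   60.4  185.1]
blkL (322, 186) [0.4157 0.2525 0.052 ] [ 19.6  -3.7 183.2]
blkR (381, 186) [0.4198 0.3027 0.052 ] [ 19.6  46.6 183.2]
pull far top (283, 358) [0.5567 0.2069 0.086 ] [-124.7  -37.5  149.1]
pull near top (284, 292) [0.4958 0.2144 0.086 ] [-63.4 -35.1 149.1]
knob (353, 253) [0.4648 0.2733 0.092 ] [-27.7  21.1 143.1]
knobbase (352, 240) [0.4621 0.2744 0.064 ] [-24.9  21.9 171.1]
```

```bash
python3 -m jog '[[[40,-27,21,30,0.6],[40,0,0,50,0],[40,0,0,40,0],[40,0,0,0,0]]]'
python3 - <<'E'
from h import *
from cell import env
import cv2
im,M,R,t=wrist(env);cv2.imwrite('pics/w2.png',im)
E
```

```text
t: 1.78
tcp_pos: [0.4618, 0.2727, 0.1126]
ee_rot: [[-0.996, 0.092, -0.007], [0.092, 0.996, -0.003], [0.007, -0.004, -1.0]]
wrist_force: [-0.7, 0.0, 0.2]
finger_gap: 0.0401
```

View pics/w2.png

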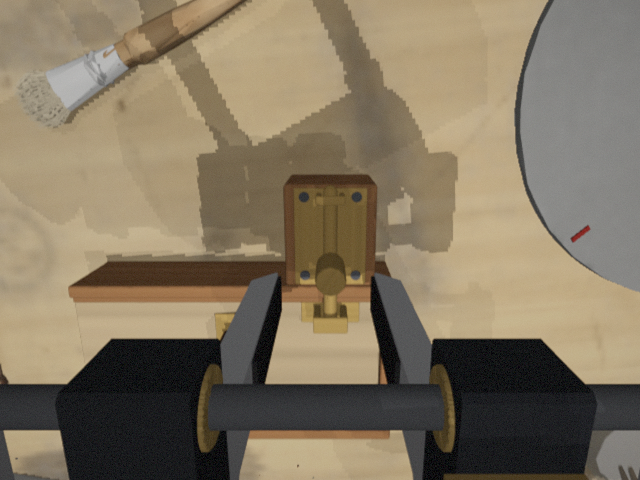

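The knob top at (331,275) lies midway between the fingertips at (275,280) and (378,280). Going down and closing.

```bash
python3 -m jog '[[[40,-1,0,25,0],[40,0,0,19,0],[40,0,0,0,0]]]' 15; python3 -m jog '[[[0,0,0,0,0],[0,0,0,0,0],[0,0,0,0,0]]]'
```

```text
t: 2.2
tcp_pos: [0.4659, 0.2738, 0.0725]
ee_rot: [[-0.996, 0.091, 0.001], [0.091, 0.996, 0.0], [-0.001, 0.001, -1.0]]
wrist_force: [0.2, 0.6, 0.3]
finger_gap: 0.0402
t: 2.58
tcp_pos: [0.4662, 0.2745, 0.0725]
ee_rot: [[-0.996, 0.091, 0.002], [0.091, 0.996, 0.002], [-0.002, 0.003, -1.0]]
wrist_force: [-1.1, 0.9, 2.2]
finger_gap: 0.0157
```

```bash
python3 -m jog '[[[0,8,0,0,0],[0,8,0,0,0],[0,8,0,0,0]]]'; python3 -m jog '[[[0,4,0,0,0],[0,2,0,0,0],[0,0,0,0,0]]]';python3 -m jog '[[[0,2,0,0,0],[0,0,0,0,0]]]'
```

```text
t: 2.95
tcp_pos: [0.4421, 0.2766, 0.0724]
ee_rot: [[-0.996, 0.091, 0.003], [0.091, 0.996, 0.002], [-0.003, 0.002, -1.0]]
wrist_force: [1.5, 2.9, 5.8]
finger_gap: 0.0157
t: 3.32
tcp_pos: [0.4367, 0.2771, 0.0724]
ee_rot: [[-0.996, 0.09, 0.003], [0.09, 0.996, 0.002], [-0.003, 0.002, -1.0]]
wrist_force: [3.1, 3.4, 5.5]
finger_gap: 0.0155
t: 3.58
tcp_pos: [0.4367, 0.2771, 0.0725]
ee_rot: [[-0.996, 0.09, 0.007], [0.09, 0.996, 0.002], [-0.007, 0.002, -1.0]]
wrist_force: [6.7, 2.4, 3.9]
finger_gap: 0.0157
```

```bash
python3 -m jog '[[[40,0,0,0,0],[40,0,0,0,0],[40,0,0,-40,0],[40,0,0,-40,0],[40,-50,-30,0,0]]]'; python3 -m jog '[[[40,-50,-29,0,0],[40,0,0,0,0]]]'
python3 - <<'E'
from h import *
from cell import env
import cv2
im,M,R,t=wrist(env);np.savez('pics/w3.npz',mtx=M,R=R,t=t);cv2.imwrite('pics/w3.png',im)
E
```

```text
t: 4.2
tcp_pos: [0.4792, 0.2438, 0.1541]
ee_rot: [[-0.996, 0.086, 0.002], [0.086, 0.996, 0.002], [-0.001, 0.002, -1.0]]
wrist_force: [0.7, 0.3, -0.1]
finger_gap: 0.04
t: 4.45
tcp_pos: [0.5294, 0.206, 0.1503]
ee_rot: [[-0.996, 0.094, -0.002], [0.094, 0.996, -0.002], [0.002, -0.002, -1.0]]
wrist_force: [-0.3, -0.0, -0.0]
finger_gap: 0.04
```

View pics/w3.png

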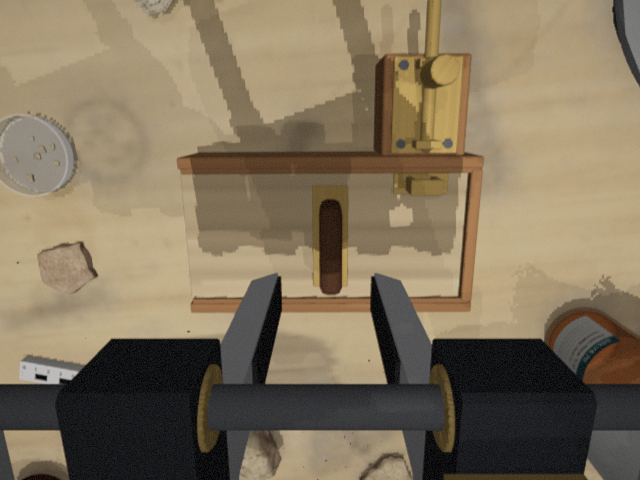

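The knob is now at the front of its block at (441,70) and the rod is clear of the keeper at (425,185). The pull top spans (331,200) to (331,293).

```bash
python3 - <<'E'
from h import *
from cell import env
d=np.load('pics/w3.npz');a=(d['mtx'],d['R'],d['t'])
s=env.read_state();R=s['ee_rot']
for n,p,z in[('far',(331,290),.086),('near',(331,200),.086),('cFR',(482,165),.05),('cFL',(180,165),.05)]:
    w=ray(p,*a,z);print(n,p,w.round(4),(1e3*np.array(R).T@(w-s['tcp_pos'])).round(1))
E
```

```text
far (331, 290) [0.5558 0.2064 0.086 ] [-28.8   2.   64. ]
near (331, 200) [0.5001 0.2115 0.086 ] [27.1  1.9 64.2]
cFR (482, 165) [0.4931 0.3111 0.05  ] [ 43.3 100.4 100.2]
cFL (180, 165) [0.4744 0.1154 0.05  ] [ 43.6 -96.1 100.4]
```

```bash
python3 -m jog '[[[40,0,2,40,0],[40,0,0,35,0],[40,0,0,15,0],[40,0,0,0,0]]]' 25; python3 -m jog '[[[0,0,0,0,0],[0,0,0,0,0],[0,0,0,0,0]]]'
```

```text
t: 5.0
tcp_pos: [0.5262, 0.2108, 0.0606]
ee_rot: [[-0.996, 0.09, -0.003], [0.09, 0.996, -0.001], [0.003, -0.001, -1.0]]
wrist_force: [0.2, -0.6, 0.4]
finger_gap: 0.0401
t: 5.38
tcp_pos: [0.5285, 0.2087, 0.0626]
ee_rot: [[-0.996, 0.089, 0.002], [0.089, 0.996, -0.004], [-0.002, -0.003, -1.0]]
wrist_force: [0.2, -5.5, 5.4]
finger_gap: 0.0135
```

```bash
python3 -m jog '[[[0,0,-6,0,0],[0,0,-12,0,0],[0,0,-12,0,0],[0,0,-12,0,0],[0,0,0,0,0]]]'; python3 -m jog '[[[0,0,-12,0,0],[0,0,-12,0,0],[0,0,-12,0,0],[0,0,-12,0,0],[0,0,0,0,0]]]'
```

```text
t: 6.0
tcp_pos: [0.5247, 0.1672, 0.0625]
ee_rot: [[-0.996, 0.091, 0.002], [0.091, 0.996, -0.001], [-0.002, -0.001, -1.0]]
wrist_force: [-0.5, -1.9, 8.2]
finger_gap: 0.0139
t: 6.62
tcp_pos: [0.5205, 0.1193, 0.0626]
ee_rot: [[-0.996, 0.091, 0.002], [0.091, 0.996, -0.001], [-0.002, -0.001, -1.0]]
wrist_force: [0.0, -1.9, 6.5]
finger_gap: 0.0138
```

```bash
python3 -m jog '[[[0,0,-6,0,0],[0,0,-4,0,0],[0,0,0,0,0]]]'; python3 -m jog '[[[0,0,-3,0,0],[0,0,0,0,0]]]'; python3 -m jog '[[[0,0,-2,0,0],[0,0,0,0,0]]]'
```

```text
t: 7.0
tcp_pos: [0.5197, 0.1103, 0.0625]
ee_rot: [[-0.996, 0.091, 0.002], [0.091, 0.996, 0.0], [-0.002, 0.0, -1.0]]
wrist_force: [-0.8, 0.7, 6.8]
finger_gap: 0.0135
t: 7.25
tcp_pos: [0.5195, 0.109, 0.0626]
ee_rot: [[-0.996, 0.092, 0.003], [0.092, 0.996, 0.003], [-0.002, 0.003, -1.0]]
wrist_force: [0.6, 5.9, 5.2]
finger_gap: 0.0141
t: 7.5
tcp_pos: [0.5195, 0.1089, 0.0625]
ee_rot: [[-0.996, 0.093, 0.003], [0.093, 0.996, 0.007], [-0.002, 0.007, -1.0]]
wrist_force: [-0.0, 10.5, 5.3]
finger_gap: 0.0138
```

Travel is about 100 mm and it's against the stop. Release, lift and look.

```bash
python3 -m jog '[[[40,0,2,0,0],[40,0,0,0,0],[40,0,0,-40,0],[40,0,0,-45,0],[40,0,0,-45,0]]]'; python3 -m jog '[[[40,30,40,-30,0],[40,0,0,0,0]]]'
python3 - <<'E'
from h import *
from cell import env
import cv2
im,M,R,t=wrist(env);np.savez('pics/w4.npz',mtx=M,R=R,t=t);cv2.imwrite('pics/w4.png',im)
E
```

```text
t: 8.12
tcp_pos: [0.5181, 0.1072, 0.1923]
ee_rot: [[-0.996, 0.091, -0.001], [0.091, 0.996, -0.001], [0.001, -0.001, -1.0]]
wrist_force: [1.0, -0.5, 0.6]
finger_gap: 0.0398
t: 8.38
tcp_pos: [0.4923, 0.1519, 0.2239]
ee_rot: [[-0.996, 0.088, 0.004], [0.088, 0.996, 0.001], [-0.004, 0.002, -1.0]]
wrist_force: [0.9, 0.1, -0.9]
finger_gap: 0.04
```

View pics/w4.png

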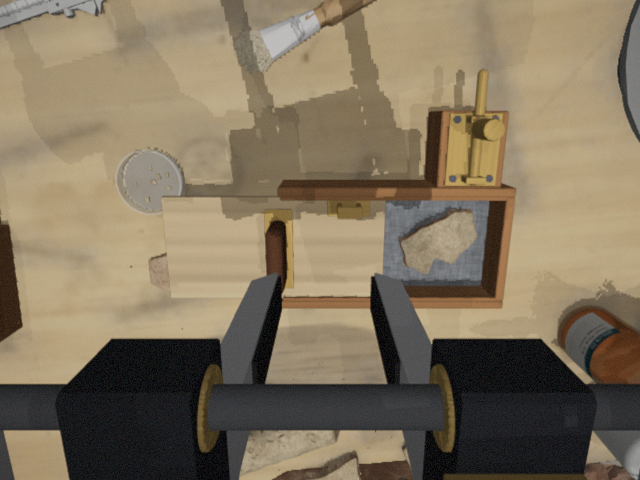

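The cover is open, with a sherd exposed at (440,240), the pull at (277,250) and the knob at the front at (490,128). One numeric check before handing in.

```bash
python3 - <<'E'
from h import *
from cell import env
d=np.load('pics/w4.npz');a=(d['mtx'],d['R'],d['t'])
p=ray((276,228),*a,.086);k=ray((491,127),*a,.092)
print('pull moved',np.linalg.norm(p-np.array([.5001,.2115,.086])).round(4),p,'knob',k,'moved',np.linalg.norm(k-np.array([.4648,.2733,.092])).round(4))
s=env.read_state();print(s['t'],s['wrist_force'])
env.hand_in()
E
```

```text
pull moved 0.0984 [0.49535245 0.11320775 0.086     ] knob [0.4341107  0.27432645 0.092     ] moved 0.0307
8.425 [ 0.41616865 -1.07406872  0.80518215]
the job is handed in; nothing more can be done
```

The longer case is open. I drew its brass bolt while the cover was still shut, slid the cover open by its pull, released, lifted the arm clear and handed in at about 8.4 s.

- **Bolt:** the gripper moved about 29.6 mm and then met the stop, with force rising to about 7 N and no further motion. The final picture puts the knob 31 mm from where it started, so it is fully drawn within measuring error.
- **Cover:** the gripper moved about 100 mm and met the stop, with force rising to about 10 N. The final picture puts the pull 98 mm along, within measuring error of the full 100 mm, and a sherd is visible inside.
- **Shorter case:** I never went near it, but I took no separate final picture of it.
- **Forces:** the wrist force readings stayed below about 13 N. No check disagreed or failed.

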